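Switch on the guarded supply of the controller test bench

ROBOT

A 7-joint arm with a two-finger parallel gripper is mounted at the origin on the work surface. World frame = base frame: x ahead of the robot, y to its left, z up, the work surface at z = 0. Lengths are in m, angles in rad, forces in N, time in s.
With the tool pointing down it reaches from about 0.4 to 0.85 m from the base axis. Payload 10.4 kg.
Tool frame: the origin (TCP) lies between the finger pads; the fingertips stand 22 mm ahead of it and the grasp point (between the pads) lies 3 mm ahead of it (r.nose_length is the distance from the TCP to the fingertips, in m); z points along the fingers, y is the line along which they close (so a half turn about z gives the same grasp; the last joint's range is limited). The gripper opens to 87 mm and grips with 3 to 60 N. Pads are 19 mm wide; open, the fingers measure 117 mm over their backs; the gripper's body (75 mm by 190 mm) begins 51 mm behind the grasp point.
Start: joints at [1.189, 0.332, -0.065, 1.46, 0.022, 1.35, -0.088], TCP at [0.219, -0.585, 0.245] pointing down, gripper open.
Joint ranges: [-2.6, 2.6], [-0.5, 2.12], [-1.47, 1.34], [0.16, 2.42], [-1.27, 4.41], [0.06, 2.06], [-2.6, 2.6]. Speed limits (rad/s): [2.22, 2.22, 2.79, 2.79, 3.14, 3.14, 3.14].

INTERFACE

Orientations are given as a unit quaternion [x, y, z, w].
In Python, from bench import readout, cams, r gives the robot as it stands. The module is installed in compiled form; this text tells all that it offers.
- The arm moves only by the tool step_arm, never from a script. Its argument "deltas" is a list that holds one entry, the list of rows, each a list of 7 numbers: the turn, a rotation vector about the tool's x, y, z in rad, then the shift along the tool's x, y, z in m, then the opening in per cent of the stroke, from 0 (shut) to 100 (fully open). A call has 1 to 20 rows; each row is the pose to reach, as a shift and turn from the pose commanded when the call began, along the tool's axes at that moment; what a row does not reach only later rows make up. A row lasts 1/8 s, in which the tool goes at most 62.5 mm and 10.7 degrees, less where a joint would pass 70% of its speed; a pose out of reach is approached as far as the arm can. A call with a gripper value outside its range is refused whole. The fingers move at their own pace and stop on an object; "squeeze" is the grip in N (left out, the last holds). Time passes only in rows, so rows that repeat a pose let the fingers close. It gives the time, the measured TCP pose, the force, the opening and the grip force at its end, in the units of the state.
- readout.read_state(): the state, without advancing time (a new reading comes with each control period).
- cams.camera(name): name is "scene" or "top"; returns a dict with "img" (400x640x3 uint8, red, green, blue), "fx", "fy", "cx", "cy" (pixels), "origin" and "rotation" of the camera in the world. Camera axes: x right, y up, looking along -z (the intrinsics and any distortion apply to the point x, -y, -z); pixel columns grow to the right and rows downward; lengths in m; the calibration is good to about 2 mm. A picture is of the moment at which its call begins. There is no depth.
- r.close_job(): hands the job in; it is judged then, once.
The state is a dict: "time": time; "joint_positions": joint angles; "joint_vel": joint speeds; "joint_torque": joint torques, N m; "ee_pos": TCP position; "eef_rot": TCP orientation; "ft_force": force on the tool from outside, world axes, zero at the start; "torque": the same for the moment, N m; "width": finger opening in m; "grip_force": force on a finger pad.
Only numpy, scipy, OpenCV 4.12 (cv2) and the standard library are available. Lean on these libraries where they do the work, as an engineer would, in place of code of your own. Each camera call takes 0.05 s, during which the arm holds its last target. There are 200 camera calls.

TASK

Switch on the supply for the controller test: with a fingertip lift the white hinged guard on the supply box up and back until it stays open, and push the toggle under it all the way over to the back. Then tip the guard forward and let it drop shut by itself over the toggle. Leave the neighbouring box's bare toggles and everything loose on the bench where they are.

Things in the scene. Friction and masses are not known exactly. Their poses are not given: they have to be found in the camera images.
- supply_box: Fixed grey metal switch box, 170 x 120 x 60 mm (x, y, z), with the one guarded switch on its flat top. Origin: centre of its underside; +x points from its front (robot side) to its back, where the guard's hinge is; y along the hinge, z up. In this frame the hinge axis is x = +45, z = 88 mm (over a dark bracket 50 mm wide), and the toggle's pivot x = -7, y = 0, z = 64 mm.
- hinge (a point): Middle of the guard's hinge axis on the supply box; fixed; axes as the box's. All guard offsets below are from here.
- guard (a joint): Angle of the guard about the hinge, rad: 0 = shut, grows as its front comes up and over backwards (+x), 1.85 = fully back against its stop. It weighs 60 to 105 g, turns freely, falls shut by itself from below about 1.3 and falls on back to its stop and stays open from above about 1.4.
- guard_lip (a point): Middle of the free edge of the guard's lifting lip; moves with the guard. The lip, 50 mm wide, 28 mm long, 3 mm thick, juts from the cover's front edge to the robot side and 40 degrees up. Shut, this edge is 110 mm before and 53 mm above the hinge (141 mm above the bench); it swings on a radius of 122 mm; fully back it is 81 mm behind and 92 mm above the hinge.
- guard_front (a point): Middle of the front edge of the guard's cover, where the lip begins: shut, 89 mm before and 35 mm above the hinge. The cover is white plastic, 66 mm wide, open below, its top sloping up from the hinge by 21 degrees, with side walls and a front wall. Under the lip, before the front wall, the space is empty down to the box's top. Fully back, no part of the guard is before the hinge.
- toggle (a joint): Angle of the steel toggle under the guard, rad: 0 = off, leaning 0.45 rad towards the robot side (-x of the box); 0.9 = on, leaning 0.45 rad to the back (+x). Light friction (about 1 N at its tip); it stays where it is left.
- toggle_tip (a point): Centre of the 11 mm ball at the end of the toggle, 32 mm from its pivot on an 8 mm rod; about 93 mm above the bench in the off and on positions. It moves with the toggle; its axes are tilted with it.
- signal_box: Fixed neighbour box of the same size and colour with two bare toggles (no guard) and a black knob on top, not to be used. Origin: centre of its underside; +x to its back.
- bare_tip_a (a point): Ball end of the signal box's bare toggle on its +y side, about 95 mm above the bench; not to be moved.
- bare_tip_b (a point): Ball end of the signal box's bare toggle on its -y side; not to be moved.
- controller: Loose open white plastic housing with a green circuit board, 130 x 180 x 40 mm; origin centre of underside. Leave alone.
- relay: Loose black block 22 x 30 x 26 mm; origin centre of underside. Leave alone.
- capacitor: Loose upright brown can, 28 mm across, 45 mm high; origin centre of underside. Leave alone.
- screwdriver: Loose hand screwdriver lying on the bench, under 40 mm high; origin under its middle. Leave alone.
- screw_tray: Loose grey open tray 110 x 90 x 35 mm; origin centre of underside. Leave alone.
- power_driver: Loose black electric screwdriver lying on the bench, 230 mm long, 48 mm high; origin on the bench under the middle of its barrel. Leave alone.
- terminal: Loose grey terminal block 50 x 20 x 18 mm; origin centre of underside. Leave alone.
Mind the look-alikes: they are no part of the job. Leave any blue or purple look-alike of the supply_box alone.

How it is judged:
On the way, in this order (a step that is already met when the one before it is completed fails the run):
1. the guard is lifted back and stays open untouched (above 1.6 rad) with the toggle still off (value of joint guard above 1.6 rad and value of joint toggle below 0.3 rad and contact force between the fingers and guard below 0.05 N), for 0.2 s.
2. the toggle is pushed over to on (above 0.75 rad) while the guard is open (value of joint toggle above 0.75 rad and value of joint guard above 1.3 rad), for 0.1 s.
3. the guard drops by itself, untouched, with the toggle on (value of joint toggle above 0.75 rad and value of joint guard between 0.1 and 1.2 rad and velocity of joint guard below -0.3 rad/s and contact force between the fingers and guard below 0.05 N), for 0.02 s.
At the end, for the whole second after the job is handed in: The guard is shut (below 0.05 rad) and at rest, the toggle under it is on (above 0.75 of 0.9 rad), the bare toggles are within 8 mm and the loose things within 30 mm of where they began (value of joint guard below 0.05 rad and value of joint toggle above 0.75 rad and velocity of joint guard between -0.1 and 0.1 rad/s and distance of each of controller, relay, capacitor, screwdriver, screw_tray, power_driver, terminal from where it was at the start of the episode below 0.03 m and distance of each of bare_tip_a, bare_tip_b from where it was at the start of the episode below 0.008 m); the robot touches nothing.
It fails at once if a bare toggle of the neighbouring box is moved (8 mm) (distance of any of bare_tip_a, bare_tip_b from where it was at the start of the episode above 0.008 m).
It fails at once if a loose thing on the bench is pushed, lifted or carried (30 mm) (distance of any of controller, relay, capacitor, screwdriver, screw_tray, power_driver, terminal from where it was at the start of the episode above 0.03 m).
It also fails if it takes over 56 s, if anything falls off the work surface, if the arm or the gripper's body presses on something with over 40 N, if the wrist force passes 120 N, or if a joint passes its speed limit or range.

## Working session

There is one attempt and no reset: what is moved stays moved. The work goes in short steps, Python scripts to look and compute and a tool call to move; the robot and the scene stay as the last step left them, time stands still between calls to the robot, and variables do not carry over. Pictures are saved under pics/ and viewed, at most 10 in all, crops included, and the job is handed in when it is done.

Besides the shell and the picture viewer there is one more tool, called after "Request:" by a JSON object that holds its "fn" and its "kwargs", one argument or row to a line. step_arm: Moves the arm, as the interface text tells. Its arguments: {"type":"object","properties":{"deltas":{"type":"array"},"squeeze":{"type":"number"}},"required":["deltas"]}

```bash
mkdir -p pics
cat > h.py <<'E'
import numpy as np, cv2, pickle
from bench import readout, cams, r
def shot(n,f):
    c=cams.camera(n); cv2.imwrite(f'pics/{f}.png',c['img'][:,:,::-1]); pickle.dump({k:c[k] for k in c},open(f'pics/{f}.pkl','wb')); return c
def load(f): return pickle.load(open(f'pics/{f}.pkl','rb'))
def onz(c,u,v,z):
    d=np.array([(u-c['cx'])/c['fx'],-(v-c['cy'])/c['fy'],-1.]); d=np.array(c['rotation']).reshape(3,3)@d
    o=np.array(c['origin']); return o+d*(z-o[2])/d[2]
def proj(c,p):
    q=np.array(c['rotation']).reshape(3,3).T@(np.array(p)-c['origin']); return c['cx']+c['fx']*q[0]/-q[2], c['cy']-c['fy']*q[1]/-q[2]
def crop(f,u0,v0,u1,v1,s,out):
    cv2.imwrite(f'pics/{out}.png',cv2.resize(cv2.imread(f'pics/{f}.png')[v0:v1,u0:u1],None,fx=s,fy=s,interpolation=cv2.INTER_CUBIC))
E
python3 - <<'E'
from h import *
a=shot('scene','s0');b=shot('top','t0')
im=[cv2.imread(f'pics/{n}0.png') for n in 'st']
cv2.imwrite('pics/both.png',cv2.resize(np.vstack(im),(480,600)))
for c in (a,b): print({k:c[k] for k in c if k!='img'})
print(readout.read_state())
E
```

```text
{'fx': 493.8188894945338, 'fy': 493.8188894945338, 'cx': 324.83443956407126, 'cy': 197.2714026456079, 'origin': array([ 1.11122928, -0.89912383,  1.11315214]), 'rotation': array([0.38771412, 0.10979101, 0.27643127, 0.87247318])}
{'fx': 457.8760103209471, 'fy': 457.8760103209471, 'cx': 317.9668025982231, 'cy': 205.0074351160441, 'origin': array([0.35831261, 0.0341109 , 1.79104014]), 'rotation': array([-0.03607248,  0.02726903,  0.71702109, -0.69558316])}
{'time': 0.1, 'joint_positions': array([ 1.18941105,  0.33279833, -0.06472053,  1.46083466,  0.02161655,
        1.34987431, -0.0884941 ]), 'joint_vel': array([ 0.0009182 , -0.0005341 , -0.0003643 , -0.0006912 ,  0.00013249,
       -0.0012969 ,  0.00099534]), 'joint_torque': array([ 2.28634657e-03, -6.24543858e+01,  2.51442409e-02, -3.90714598e+01,
       -6.13504113e-02,  3.65109276e-02,  7.01256295e-05]), 'ee_pos': array([ 0.21936053, -0.58491865,  0.24385081]), 'eef_rot': array([ 9.83947810e-01,  1.78455416e-01, -1.39472392e-04, -5.93050019e-04]), 'ft_force': array([-0.36294748, -0.29190822,  0.47283132]), 'torque': array([-0.00353558,  0.10326398,  0.01947126]), 'grip_force': 0.0, 'width': 0.08710514580399141}
```

View pics/t0.png

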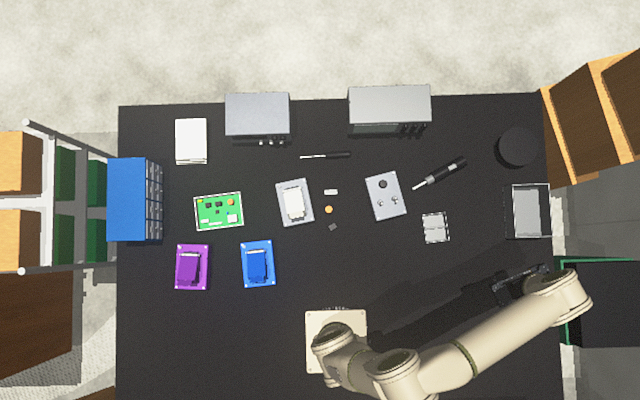

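View pics/s0.png

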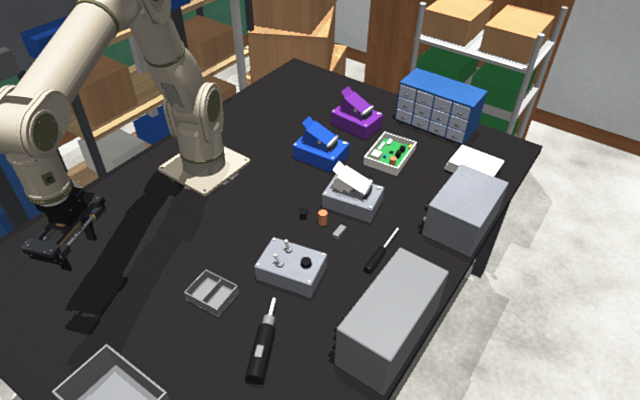

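The grey box with the white guard is at about top (295,203) and scene (353,192). The blue box at top (257,263), the purple box at (192,267) and the bare-toggle signal box at (386,195) are look-alikes. Only the first fits "grey box, white guard". I'll confirm it in an enlarged crop.

```bash
sed -i "s/np.array(c\['rotation'\]).reshape(3,3)/R(c)/g; 2i from scipy.spatial.transform import Rotation\ndef R(c): return Rotation.from_quat(c['rotation']).as_matrix()" h.py
python3 - <<'E'
from h import *
crop('t0',260,165,350,245,6,'a');crop('s0',290,145,410,235,5,'b')
a=cv2.imread('pics/a.png');b=cv2.imread('pics/b.png')
print(a.shape,b.shape)
s=np.zeros((600,800,3),np.uint8)
s[:320,:360]=cv2.resize(a,(360,320)); 
cv2.imwrite('pics/a.png',a)
E
```

```text
(480, 540, 3) (450, 600, 3)
```

View pics/a.png

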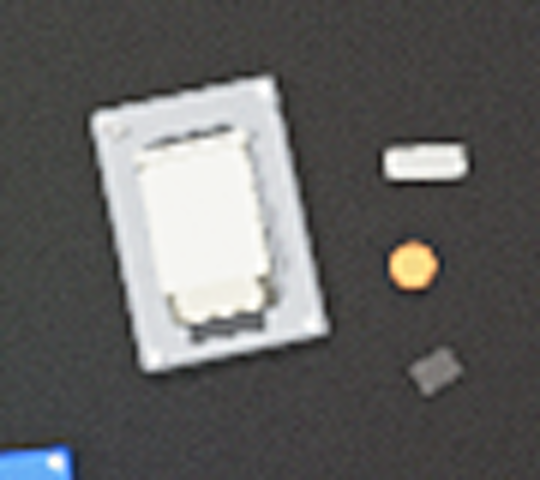

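View pics/b.png

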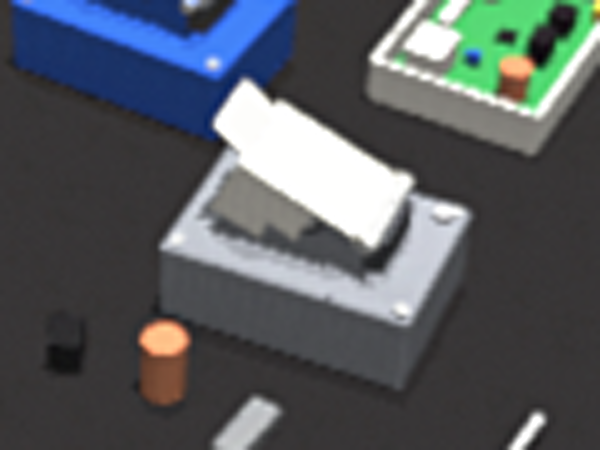

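The crop confirms it: grey box, white guard with its lip towards the robot. Its top corners in crop a are at (92,112), (275,75), (328,332) and (148,372). I'll compute the pose and check it against the given sizes and the scene view.

```bash
cat > box.py <<'E'
from h import *
t=load('t0');s=load('s0')
ca=[(92,112),(275,75),(328,332),(148,372)]  # back-left, back-right, front-right, front-left
P=[onz(t,260+x/6-.4,165+y/6-.4,.06) for x,y in ca]
loc=np.array([(85,60),(85,-60),(-85,-60),(-85,60)])/1e3
cb=[(160,247),(402,320),(470,213)]
obs=[(t,(260+x/6-.4,165+y/6-.4),(*l,.06)) for (x,y),l in zip(ca,loc)]+[(s,(290+x/5-.4,145+y/5-.4),(*loc[i],.06)) for (x,y),i in zip(cb,(2,1,0))]
obs+=[(t,(260+x/6-.4,165+y/6-.4),l) for (x,y),l in [((170,318),(-.065,.025,.141)),((262,305),(-.065,-.025,.141))]]
obs+=[(s,(290+x/5-.4,145+y/5-.4),l) for (x,y),l in [((245,80),(-.065,.025,.141)),((214,122),(-.065,-.025,.141))]]
from scipy.optimize import least_squares
def W(q,l): c,n=np.cos(q[2]),np.sin(q[2]); return np.array([q[0]+c*l[0]-n*l[1],q[1]+n*l[0]+c*l[1],l[2]])
f=lambda q:np.concatenate([np.array(proj(c,W(q,l)))-u for c,u,l in obs])
m=np.mean(P,0); fit=least_squares(f,[m[0],m[1],.2]); q=fit.x
E
python3 - <<'E'
from box import *
print(np.round(P,4)); print([round(np.linalg.norm(P[i]-P[i-1]),4) for i in range(4)])
print(q,np.round(fit.fun.reshape(-1,2),1))
for n,l in dict(hinge=(.045,0,.088),lipmid=(-.059,0,.136),toggle=(-.021,0,.093)).items(): print(n,W(q,l))
S=readout.read_state(); print(Rotation.from_quat(S['eef_rot']).as_matrix().round(3))
E
```

```text
[[0.6025 0.2151 0.06  ]
 [0.6226 0.098  0.06  ]
 [0.4579 0.0691 0.06  ]
 [0.4361 0.1833 0.06  ]]
[np.float64(0.1694), np.float64(0.1188), np.float64(0.1672), np.float64(0.1163)]
[0.53081769 0.14288074 0.17023889] [[-0.4 -0.5]
 [-0.  -0.6]
 [-0.1  0.2]
 [-1.1 -0.2]
 [-0.7 -0.7]
 [ 0.7  1. ]
 [ 0.3 -0.6]
 [ 1.6  0.5]
 [-0.2 -0.1]
 [-0.2 -0.4]
 [-0.5  0.1]]
hinge [0.57516718 0.15050454 0.088     ]
lipmid [0.47267057 0.13288509 0.136     ]
toggle [0.51012126 0.13932296 0.093     ]
[[ 0.936  0.351 -0.   ]
 [ 0.351 -0.936  0.001]
 [-0.    -0.001 -1.   ]]
```

The fit agrees to about 1 px and the sizes match the given ones. The box is at (0.531, 0.143) with yaw 0.17. Plan: straddle the lip with the open fingers pointing down, hold its sides lightly and carry it over the arc. First I move above the lip.

Request:
{"fn": "step_arm", "kwargs": {
  "deltas": [
    [[0,0,0,0.306,-0.243,-0.016,100],[0,0,0,0.306,-0.243,-0.016,100],[0,0,0,0.306,-0.243,-0.016,100],[0,0,0,0.306,-0.243,-0.016,100],[0,0,0,0.306,-0.243,-0.016,100],[0,0,0,0.306,-0.243,-0.016,100],[0,0,0,0.306,-0.243,-0.016,100],[0,0,0.189,0.489,-0.583,0.004,100],[0,0,0.189,0.489,-0.583,0.004,100],[0,0,0.189,0.489,-0.583,0.004,100],[0,0,0.189,0.489,-0.583,0.004,100],[0,0,0.189,0.489,-0.583,0.004,100],[0,0,0.189,0.489,-0.583,0.004,100],[0,0,0.189,0.489,-0.583,0.004,100],[0,0,0.189,0.489,-0.583,0.004,100],[0,0,0.189,0.489,-0.583,0.004,100],[0,0,0.189,0.489,-0.583,0.004,100],[0,0,0.189,0.489,-0.583,0.004,100]]
  ]
}}

```text
time: 2.35
ee_pos: [0.4728, 0.1314, 0.2406]
eef_rot: [0.996, 0.084, 0.0, 0.0]
ft_force: [0.4, 0.3, -0.6]
width: 0.0868
grip_force: 0.0
```

```bash
cat >> box.py <<'E'
def go(*locs):  # box-frame TCP targets -> tool-axis shift from present pose
    S=readout.read_state(); M=Rotation.from_quat(S['eef_rot']).as_matrix()
    print('t',round(S['time'],2),'ee',S['ee_pos'].round(4),'yaw',round(np.arctan2(M[1,0],M[0,0]),3),'w',round(S['width'],4),'F',S['ft_force'].round(2))
    c,n=np.cos(q[2]),np.sin(q[2]); d=S['ee_pos']-[q[0],q[1],0]; print('box', np.round([c*d[0]+n*d[1],-n*d[0]+c*d[1],d[2]],4))
    for l in locs: print(l,np.round(M.T@(W(q,l)-S['ee_pos']),4))
E
python3 - <<'E'
from box import *
c=shot('scene','s1'); crop('s1',260,90,440,225,4,'s1c')
go((-.059,0,.146))
E
```

```text
t 2.4 ee [0.4727 0.1317 0.2406] yaw 0.169 w 0.087 F [-0.69  0.44 -0.54]
box [-0.0591 -0.0012  0.2406]
(-0.059, 0, 0.146) [ 0.0001 -0.0012  0.0946]
```

View pics/s1c.png

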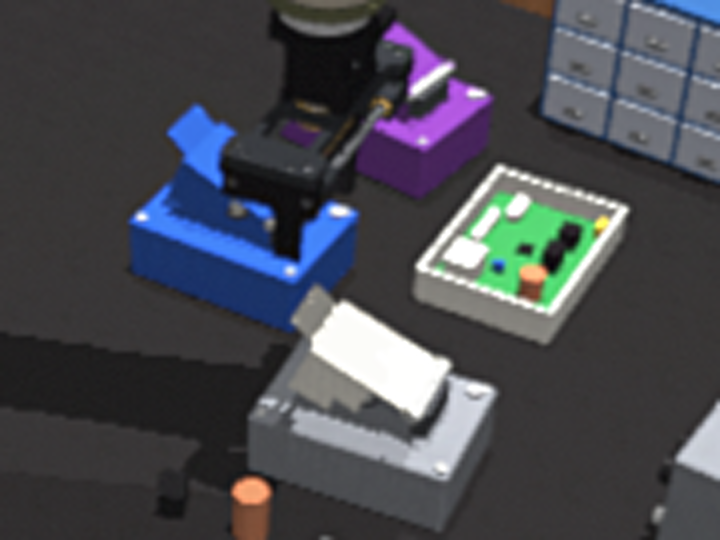

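The crop shows the open gripper above the lip, with its near fingertip at crop (285,255) and the lip's near corner at about (295,320). I'll project both expected points to check.

Run:
```python
from box import *
c=load('s1')
for l in [(-.059,-.05,.218),(-.065,-.025,.141),(-.065,.025,.141)]:
    u,v=proj(c,W(q,l)); print(l,(u-260)*4,(v-90)*4)
```

```text
(-0.059, -0.05, 0.218) 284.55118658459514 257.31662112666265
(-0.065, -0.025, 0.141) 287.63332182912654 316.43088308946903
(-0.065, 0.025, 0.141) 313.4377720510204 280.7355843617855
```

The projections match to about 1 mm. Now I descend and pinch lightly.

Request:
{"fn": "step_arm", "kwargs": {
  "deltas": [
    [[0,0,0,0,-0.001,0.03,100],[0,0,0,0,-0.001,0.06,100],[0,0,0,0,-0.001,0.08,100],[0,0,0,0,-0.001,0.0946,100],[0,0,0,0,-0.001,0.0946,100],[0,0,0,0,-0.001,0.0946,50],[0,0,0,0,-0.001,0.0946,50],[0,0,0,0,-0.001,0.0946,50],[0,0,0,0,-0.001,0.0946,50],[0,0,0,0,-0.001,0.0946,50]]
  ],
  "squeeze": 6
}}

```text
time: 3.65
ee_pos: [0.4728, 0.1319, 0.146]
eef_rot: [0.996, 0.084, 0.0, 0.001]
ft_force: [-0.7, -5.0, 2.7]
width: 0.0499
grip_force: 6.0
```

Run:
```python
from box import *
go()
S=readout.read_state(); M=Rotation.from_quat(S['eef_rot']).as_matrix(); print(S['grip_force'])
# lip point relative to hinge (-.104,.048); TCP 10 mm above it
for th in np.r_[.1:1.51:.1]:
    a=np.arctan2(.048,-.104)-th; rr=np.hypot(.104,.048)
    print(round(th,2),np.round([rr*np.cos(a)+.104, -(rr*np.sin(a)-.048)],4))
```

```text
t 3.65 ee [0.4728 0.1319 0.146 ] yaw 0.169 w 0.0499 F [-0.65 -4.96  2.7 ]
box [-0.059 -0.001  0.146]
6.010139286518097
0.1 [ 0.0053 -0.0101]
0.2 [ 0.0116 -0.0197]
0.3 [ 0.0188 -0.0286]
0.4 [ 0.0269 -0.0367]
0.5 [ 0.0357 -0.044 ]
0.6 [ 0.0453 -0.0503]
0.7 [ 0.0554 -0.0557]
0.8 [ 0.066 -0.06 ]
0.9 [ 0.077  -0.0633]
1.0 [ 0.0882 -0.0654]
1.1 [ 0.0996 -0.0665]
1.2 [ 0.1111 -0.0663]
1.3 [ 0.1224 -0.065 ]
1.4 [ 0.1336 -0.0626]
1.5 [ 0.1445 -0.0591]
```

The width reads 49.9 mm, so the lip is held. Next I carry it along the arc.

Request:
{"fn": "step_arm", "kwargs": {
  "deltas": [
    [[0,0,0,0.005,0,-0.01,50],[0,0,0,0.0116,0,-0.0197,50],[0,0,0,0.0188,0,-0.0286,50],[0,0,0,0.027,0,-0.0367,50],[0,0,0,0.0357,0,-0.044,50],[0,0,0,0.0453,0,-0.0503,50],[0,0,0,0.0554,0,-0.0557,50],[0,0,0,0.066,0,-0.06,50],[0,0,0,0.077,0,-0.0633,50],[0,0,0,0.0882,0,-0.0654,50],[0,0,0,0.0996,0,-0.0665,50],[0,0,0,0.111,0,-0.0663,50],[0,0,0,0.1224,0,-0.065,50],[0,0,0,0.1336,0,-0.0626,50],[0,0,0,0.1445,0,-0.059,50],[0,0,0,0.1445,0,-0.059,50]]
  ]
}}

```text
time: 5.65
ee_pos: [0.6155, 0.1582, 0.2046]
eef_rot: [0.996, 0.085, 0.0, -0.0]
ft_force: [0.4, -3.5, -0.1]
width: 0.0499
grip_force: 6.0
```

Run:
```python
from box import *
go(); c=shot('scene','s2'); crop('s2',260,70,440,205,4,'s2c')
```

```text
t 5.65 ee [0.6155 0.1582 0.2046] yaw 0.17 w 0.0499 F [ 0.4  -3.5  -0.09]
box [0.0861 0.0007 0.2046]
```

View pics/s2c.png

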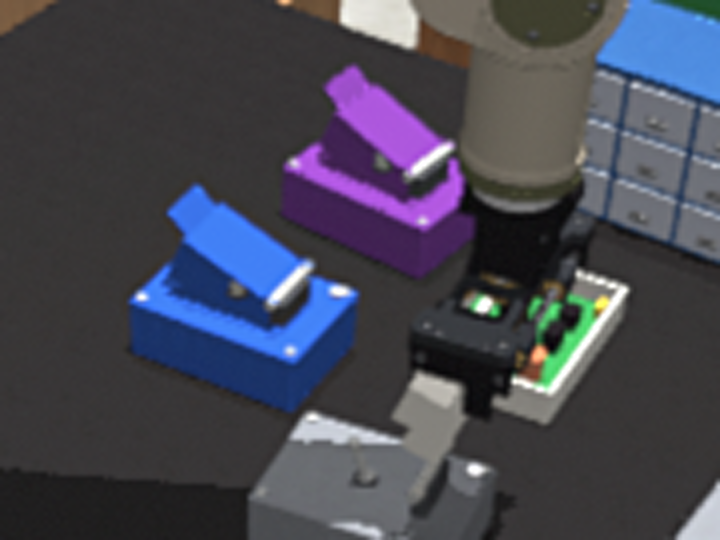

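The guard stands past upright at about 1.5 rad, with its lip between the fingers and the toggle visible at crop (362,470). I'll release it so it falls back, then rise.

Request:
{"fn": "step_arm", "kwargs": {
  "deltas": [
    [[0,0,0,0,0,0,100],[0,0,0,0,0,0,100],[0,0,0,0,0,0,100],[0,0,0,0,0,0,100],[0,0,0,0,0,-0.03,100],[0,0,0,0,0,-0.06,100],[0,0,0,0,0,-0.06,100],[0,0,0,-0.08,0,-0.06,50],[0,0,0,-0.142,0,-0.06,0],[0,0,0,-0.142,0,-0.06,0],[0,0,0,-0.142,0,-0.06,0],[0,0,0,-0.142,0,-0.06,0],[0,0,0,-0.142,0,-0.06,0],[0,0,0,-0.142,0,-0.06,0]]
  ]
}}

```text
time: 7.45
ee_pos: [0.4753, 0.134, 0.2646]
eef_rot: [0.996, 0.085, -0.0, -0.0]
ft_force: [0.7, 0.6, 0.3]
width: 0.0249
grip_force: 0.0
```

Run:
```python
from box import *
go((-.058,0,.104)); c=shot('scene','s3'); crop('s3',290,80,440,230,4,'s3c')
for l in [(-.021,0,.093),(.126,.025,.18),(.126,-.025,.18)]: u,v=proj(c,W(q,l)); print((u-290)*4,(v-80)*4)
```

```text
t 7.45 ee [0.4753 0.134  0.2646] yaw 0.17 w 0.0249 F [0.71 0.59 0.35]
box [-0.0562  0.0007  0.2646]
(-0.058, 0, 0.104) [-0.0017  0.0008  0.1606]
228.94341050454545 400.97734270428964
427.8217723708808 350.111870293916
405.9957209934498 388.5243108700528
```

View pics/s3c.png

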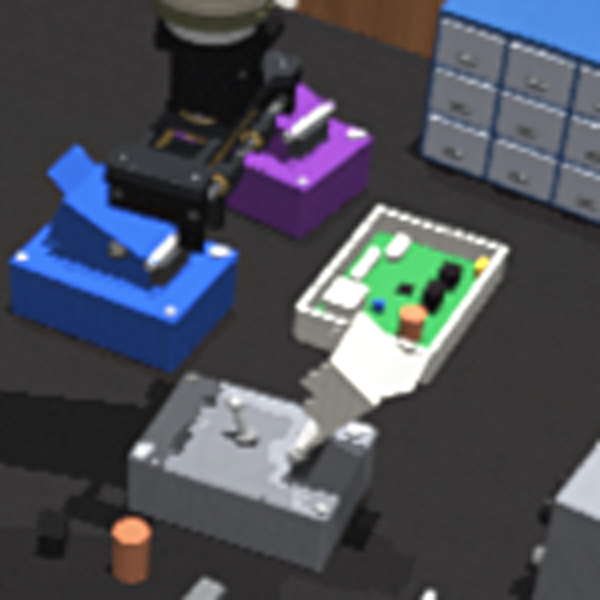

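The guard is fully back at rest, with its lip at crop (400,370) as predicted. The toggle ball at (236,400) is still off. I'll descend in front of it with the fingers shut.

Request:
{"fn": "step_arm", "kwargs": {
  "deltas": [
    [[0,0,0,-0.002,0.001,0.04,0],[0,0,0,-0.002,0.001,0.08,0],[0,0,0,-0.002,0.001,0.11,0],[0,0,0,-0.002,0.001,0.14,0],[0,0,0,-0.002,0.001,0.1606,0],[0,0,0,-0.002,0.001,0.1606,0],[0,0,0,0.008,0.001,0.1606,0],[0,0,0,0.018,0.001,0.1606,0],[0,0,0,0.028,0.001,0.1606,0],[0,0,0,0.036,0.001,0.1606,0],[0,0,0,0.042,0.001,0.1606,0],[0,0,0,0.044,0.001,0.1606,0],[0,0,0,0.044,0.001,0.1606,0]]
  ]
}}

```text
time: 9.12
ee_pos: [0.5184, 0.1402, 0.1042]
eef_rot: [0.996, 0.085, -0.0, 0.0]
ft_force: [-1.6, -0.4, 0.5]
width: 0.0005
grip_force: 0.2
```

Run:
```python
from box import *
go(); c=shot('scene','s4'); crop('s4',310,120,410,220,6,'s4c')
for n,l in dict(off=(-.021,0,.093),on=(.007,0,.093),f=(-.01,0,.082)).items(): u,v=proj(c,W(q,l)); print(n,(u-310)*6,(v-120)*6)
```

```text
t 9.12 ee [0.5184 0.1402 0.1042] yaw 0.17 w 0.0005 F [-1.59 -0.4   0.48]
box [-0.0126 -0.0005  0.1042]
off 223.41511575681818 361.46601405643446
on 272.2512771835361 376.7785517945685
f 241.3451452650911 383.15635522388294
```

View pics/s4c.png

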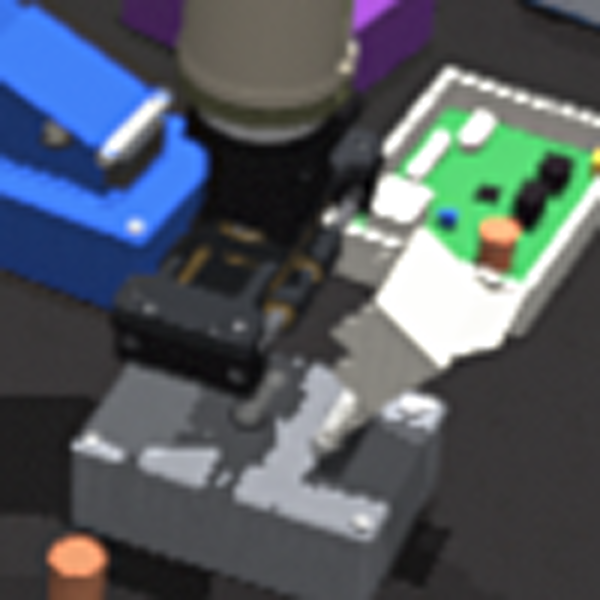

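The ball is now at about crop (270,378), close to its on position (272,377). I'll press on gently to the stop.

Request:
{"fn": "step_arm", "kwargs": {
  "deltas": [
    [[0,0,0,0.002,0,0,0],[0,0,0,0.003,0,0,0],[0,0,0,0.004,0,0,0],[0,0,0,0.004,0,0,0]]
  ]
}}

```text
time: 9.68
ee_pos: [0.5204, 0.1407, 0.1037]
eef_rot: [0.996, 0.085, -0.002, 0.001]
ft_force: [-10.1, -1.4, 4.4]
width: 0.0005
grip_force: 5.5
```

The 10 N reading means the toggle is at its stop. I back off, rise, cross over the guard and come down behind its lip.

Request:
{"fn": "step_arm", "kwargs": {
  "deltas": [
    [[0,0,0,-0.02,0,0,0],[0,0,0,-0.04,0,0,0],[0,0,0,-0.04,0,-0.06,0],[0,0,0,-0.04,0,-0.11,0],[0,0,0,-0.04,0,-0.16,0],[0,0,0,-0.04,0,-0.17,0],[0,0,0,0.02,0,-0.17,0],[0,0,0,0.08,0,-0.17,0],[0,0,0,0.13,0,-0.17,0],[0,0,0,0.175,0,-0.17,0],[0,0,0,0.175,0,-0.17,0],[0,0,0,0.175,0,-0.17,0]]
  ]
}}

```text
time: 11.18
ee_pos: [0.6943, 0.1709, 0.2735]
eef_rot: [0.996, 0.085, -0.001, -0.0]
ft_force: [-0.9, -0.4, 0.4]
width: 0.0005
grip_force: 0.0
```

Run:
```python
from box import *
go((.165,0,.19)); c=shot('scene','s5'); crop('s5',300,80,440,220,4,'s5c')
for n,l in dict(off=(-.021,0,.093),on=(.007,0,.093)).items(): u,v=proj(c,W(q,l)); print(n,(u-300)*4,(v-80)*4)
```

```text
t 11.18 ee [0.6943 0.1709 0.2735] yaw 0.171 w 0.0005 F [-0.95 -0.4   0.44]
box [ 1.659e-01 -1.000e-04  2.735e-01]
(0.165, 0, 0.19) [-0.0008 -0.0001  0.0835]
off 188.94341050454545 400.97734270428964
on 221.50085145569074 411.185701196379
```

View pics/s5c.png

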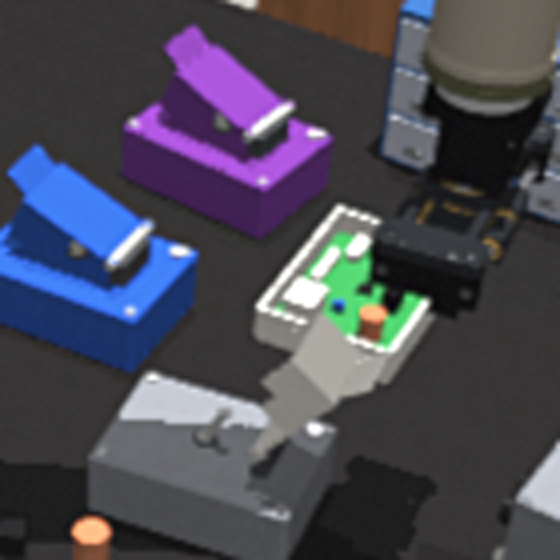

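The toggle is on, with its ball at crop (222,412) against a predicted (221,411). Now I go down behind the lip and push it forward past the balance point, rising slightly, then stop so it falls by itself.

Request:
{"fn": "step_arm", "kwargs": {
  "deltas": [
    [[0,0,0,0,0,0.03,0],[0,0,0,0,0,0.06,0],[0,0,0,0,0,0.083,0],[0,0,0,0,0,0.083,0],[0,0,0,-0.015,0,0.083,0],[0,0,0,-0.025,0,0.083,0],[0,0,0,-0.035,0,0.081,0],[0,0,0,-0.045,0,0.078,0],[0,0,0,-0.055,0,0.075,0],[0,0,0,-0.065,0,0.071,0],[0,0,0,-0.075,0,0.067,0],[0,0,0,-0.085,0,0.064,0],[0,0,0,-0.095,0,0.06,0],[0,0,0,-0.102,0,0.06,0],[0,0,0,-0.102,0,0.06,0],[0,0,0,-0.08,0,0.06,0],[0,0,0,-0.07,0,0.04,0],[0,0,0,-0.07,0,0,0],[0,0,0,-0.07,0,-0.03,0],[0,0,0,-0.07,0,-0.03,0]]
  ]
}}

```text
time: 13.72
ee_pos: [0.6268, 0.1593, 0.3066]
eef_rot: [0.996, 0.085, 0.002, -0.0]
ft_force: [0.3, -0.2, -0.1]
width: 0.0003
grip_force: 0.0
```

Run:
```python
from box import *
go(); c=shot('scene','s6'); crop('s6',300,80,440,220,4,'s6c')
```

```text
t 13.72 ee [0.6268 0.1593 0.3066] yaw 0.17 w 0.0003 F [ 0.3  -0.16 -0.11]
box [ 9.740e-02 -1.000e-04  3.066e-01]
```

View pics/s6c.png

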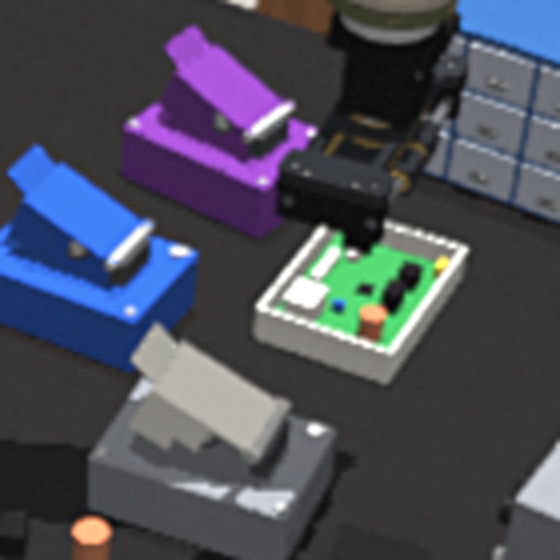

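The guard is shut, with its lip at crop (155,345) as at the start. The gripper is clear above it and nothing else has moved, so I'm handing in.

```bash
python3 -c "
from bench import r
print(r.close_job())"
```

```text
the job is handed in; nothing more can be done
None
```

The supply is switched on: the toggle is at its back stop, the guard dropped shut by itself over it, and the job is handed in. I lifted the guard by lightly pinching its lip between both fingers rather than with one fingertip; in the pictures nothing else on the bench appears to have moved.

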